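Open the clay bar case against the ledge upstand

ROBOT

A 6-joint arm with a two-finger parallel gripper is mounted at the origin on the work surface. World frame = base frame: x ahead of the robot, y to its left, z up, the work surface at z = 0. Lengths are in mm, angles in rad, forces in N, time in s.
With the tool pointing down it reaches from about 400 to 825 mm from the base axis. Payload 7 kg.
Tool frame: the origin (TCP) lies at the very end of the fingers, on their centre line; the grasp point (between the pads) lies 19 mm behind it; z points along the fingers, y is the direction in which the jaws open and shut (so a half turn about z gives the same grasp; the last joint's range is limited). The gripper opens to 88 mm and grips with 3 to 60 N. Pads are 19 mm wide; open, the fingers measure 130 mm over their backs; the gripper's body (78 mm by 193 mm) begins 47 mm behind the grasp point.
Start: joints at [1.524, 0.359, 0.012, 0, -1.224, -0.288], TCP at [221.8, 637.495, 226.561] pointing down, gripper open.
Joint ranges: [-3.07, 3.07], [-1.43, 2.12], [-1.02, 1.25], [-3.03, 1.67], [-3.05, -0], [-3.03, 3.03]. Speed limits (rad/s): [2.39, 2.39, 3.01, 3.14, 3.14, 3.14].

INTERFACE

Orientations are given as a unit quaternion [x, y, z, w].
In Python, from plant import bot gives the robot as it stands. Calls block until the motion is done:
- bot.move_ptp(position, orientation): joint-space move of the TCP to a pose.
- bot.line_to(position, velocity=150, ori=None): straight line of the TCP; ori=None keeps the orientation; velocity is the mean speed in mm/s.
- bot.move_joints(angles): joint-space move.
- bot.move_gripper(opening, force=None): finger opening in mm; force is the grip in N (None keeps the last); returns when the fingers have stopped.
- bot.pause(seconds).
- bot.solve_ik(position, orientation): joint angles nearest the present ones, or None.
- bot.read_state(): the state.
- bot.camera(name): name is "scene" or "top" or "wrist"; returns the picture (400x640x3 uint8, red, green, blue); there is no depth.
- bot.get_calibration(name): a dict with "fx", "fy", "cx", "cy" (pixels), "view" (4x4, takes a point from world to camera coordinates); the wrist camera has in their place "T_tool_cam" (4x4, takes a point from camera to tool coordinates, whose origin is the TCP and whose axes are the flange's). Camera axes: x right, y up, looking along -z (the intrinsics and any distortion apply to the point x, -y, -z); pixel columns grow to the right and rows downward; lengths in mm; the calibration is good to about 2 mm. A picture is of the moment at which its call begins: read the wrist's pose just before it. get_calibration takes no time and is no camera call.
A pose or a line that the arm cannot do raises bot.Unreachable and nothing moves.
- bot.close_job(): hands the job in, once; it reports no verdict.
The state is a dict: "t": time; "joint_pos": joint angles; "qvel": joint speeds; "tau": joint torques, N m; "tcp_pos": TCP position; "eef_rot": TCP orientation; "contact_force": force on the tool from outside, world axes, zero at the start; "moment": the same for the moment, N m; "width": finger opening in mm.
Only numpy, scipy, OpenCV 4.12 (cv2) and the standard library are available. Lean on these libraries where they do the work, as an engineer would, in place of code of your own. Each camera call takes 0.05 s, during which the arm holds its last target. There are 200 camera calls.

TASK

Open the clay bar case on the rubber-matted ledge: slide it back until its hinge side sits flat against the ledge's steel upstand and, with the case braced there, press the push catch in its front wall fully in so that the lid springs up. Then come off the catch and swing the lid right back, past upright, so that it stays wide open by itself. Leave the case on its base and flat against the upstand, and everything else on the ledge where it stands.

Things in the scene. Friction and masses are not known exactly. Their poses are not given: they have to be found in the camera images.
- ledge: Fixed: the black steel ledge, 360 mm (x) by 1000 mm (y), with a ribbed black rubber mat over it. Origin at the centre of its underside, on the bench top (z = 0); the mat's top is 8 mm above it. Its x axis points away from the robot towards the upstand, its y axis runs along the upstand.
- upstand: Fixed: the ledge's rear upstand, the stop: a straight dark steel strip 4 mm thick, 1000 mm long, rising 30 mm above the mat along the ledge's far edge, with the ledge's axes. Origin on its front face (the face towards the robot), at the middle of its length, at the height of the mat's top. x points through it away from the robot, y along it, z up; the mat is at negative x.
- case: Loose: the clay bar case, a flat blue plastic box with hinged lid and grey push catch; 0.34 to 0.56 kg. 110 mm (x, front to back) by 170 mm (y) by 58 mm high shut: base 44, lid 14. Origin: centre of its underside; x points from the front wall (x = -55 mm, flat beside the catch, on the robot's side) to the rear hinge wall (+55 mm), z up. It slides on the mat at 1.5 to 4 N.
- case_rear_left (a point): Lower part of the case's rear wall at its left corner (case frame +55, +85, +15 mm). The case sits flat when this and the right corner both touch the upstand's front face.
- case_rear_right (a point): The same at the right corner (case frame +55, -85, +15 mm).
- case_hinge (a point): Middle of the lid's hinge axis (case frame +55, 0, +44 mm); the axis runs along the case's y. It lies 14 mm higher than the upstand's top, so the lid can swing back over it.
- catch_face (a point): Centre of the front face of the push catch: a grey ribbed button 44 mm wide (y) and 24 mm high, in the middle of the front wall, its centre 24 mm above the case's underside. At rest the face stands 12 mm proud of the front wall (case x = -67 mm). The point moves with the button; its axes are those of the case.
- catch (a joint): Travel of the push catch towards the rear of the case, m: 0 at rest, 0.008 fully in. It takes more than sliding the case does, so an unbraced case slips away. Sprung: about 3 N to start, 7 N at 5 mm where it frees the lid, 9 N fully in; it springs back out when let go.
- lid_front_edge (a point): Middle of the lower front edge of the lid, 110 mm from the hinge axis; moves with the lid. With the lid shut it is 44 mm above the case's underside, with the lid sprung up about 80 mm. A keeper 20 mm wide hangs 19 mm down from the lid behind the middle of this edge; to both sides the edge is free.
- lid (a joint): Angle of the lid, rad: 0 shut, 1.57 upright, 1.9 fully open (its stop). The lid weighs 80 g. Latched by the catch at first; once freed an ejector pin springs it up to about 0.33 and it rests there. Below upright it falls back to 0.33, past upright it falls open to 1.9 and stays.
- backing_plate: Bystander: red round polisher backing plate, 150 mm across, 30 mm high with its threaded boss. Origin: middle of its underside.
- dish: Bystander: white ceramic dish, 116 mm across, 22 mm high, with two chrome valve caps in it. Origin: middle of its underside.
- foam_pad: Bystander: dark round foam polishing pad, 140 mm across, 28 mm high. Origin: middle of its underside.
- polish_bottle: Bystander: grey polish bottle, 64 mm across, 190 mm high, standing. Origin: middle of its underside.
- wax_tin: Bystander: round steel wax tin, 86 mm across, 40 mm high. Origin: middle of its underside.
- torch: Bystander: dark torch 134 mm long, 38 mm across the head, lying. Origin: middle of its underside.
- wheel_brush: Bystander: black wheel brush 200 mm long, 34 mm wide, 28 mm high, lying. Origin: middle of its underside.
There are look-alikes about, which are no part of the job. Of the things like the case, leave any that is red; of the rest the larger one is meant.

How it is judged:
By the outcome, as a careful person would: the job done as asked, in the order asked, and still so for the second after the job is handed in, with the robot touching nothing.
It also fails if it takes over 64 s, if anything falls off the work surface, if the arm or the gripper's body presses on something with over 40 N, if the wrist force passes 120 N, or if a joint passes its speed limit or range.

## Working session

There is one attempt and no reset: what is moved stays moved. The work goes in short steps, each a Python script; the robot and the scene stay as the last script left them, time stands still between calls to the robot, and variables do not carry over. Pictures are saved under pics/ and viewed, about 8 in all and at most 12, crops included, and the job is handed in when it is done.

```bash
mkdir -p pics; ls; python3 - <<'E'
from plant import bot
import cv2
for n in ("scene","top"):
    cv2.imwrite(f"pics/{n}0.png",bot.camera(n)[:,:,::-1])
    c=bot.get_calibration(n); print(n,{k:(v if not hasattr(v,'tolist') else v.tolist()) for k,v in c.items()})
print(bot.get_calibration("wrist")); print(bot.read_state())
E
```

```text
pics
scene {'fx': 379.48176506274484, 'fy': 379.48176506274484, 'cx': 317.58496422385633, 'cy': 200.92623231425966, 'view': [[-0.34944350548467346, 0.9369378379452112, -0.006060057849218502, 137.51417706729632], [-0.6597740003287903, -0.24146888189388965, 0.7116115847617016, 247.8397688416856], [0.665272504290331, 0.25266631533203554, 0.7025469579549852, -1474.4631964727237], [0.0, 0.0, 0.0, 1.0]]}
top {'fx': 456.8308857848228, 'fy': 456.8308857848228, 'cx': 319.3839739107161, 'cy': 193.33857222823684, 'view': [[-0.020474294908957448, -0.9997184208031116, -0.01199509711981986, 43.56377955149462], [0.9954897890055657, -0.02149636610648344, 0.09240122417950197, -461.0653352407292], [-0.0926330569161765, -0.010049146787110939, 0.9956496027294017, -1400.3705354930978], [0.0, 0.0, 0.0, 1.0]]}
{'fx': 315.4458782701766, 'fy': 315.4458782701766, 'cx': 318.7589226641837, 'cy': 196.8898705817328, 'T_tool_cam': array([[ 1.04074979e-03,  9.52302212e-01,  3.05154738e-01,
         8.37819696e+01],
       [ 9.99999433e-01, -1.05980150e-03, -1.03219388e-04,
         5.28168396e-01],
       [ 2.25107400e-04,  3.05154673e-01, -9.52302775e-01,
        -1.58285165e+02],
       [ 0.00000000e+00,  0.00000000e+00,  0.00000000e+00,
         1.00000000e+00]])}
{'t': 0.1, 'joint_pos': array([ 1.52410624e+00,  3.59330210e-01,  1.11740093e-02, -2.84023268e-04,
       -1.22407844e+00, -2.88079049e-01]), 'qvel': array([-5.77531772e-04, -7.59426382e-04,  3.30364608e-03,  2.13510390e-03,
       -7.09562815e-06, -1.99695722e-04]), 'tau': array([-1.73144112e-03, -5.84163666e+01,  2.93753886e+01,  7.01547682e+00,
        1.02155012e-02, -5.13510838e-05]), 'tcp_pos': array([221.67707557, 637.12221074, 225.72135535]), 'eef_rot': array([ 9.86015559e-01, -1.66651678e-01, -4.59671692e-05,  7.30001949e-04]), 'contact_force': array([ 0.72943078,  0.44007288, -0.0370976 ]), 'moment': array([ 0.01707449, -0.01120542,  0.0032845 ]), 'width': 87.6324538177808}
```

View pics/top0.png

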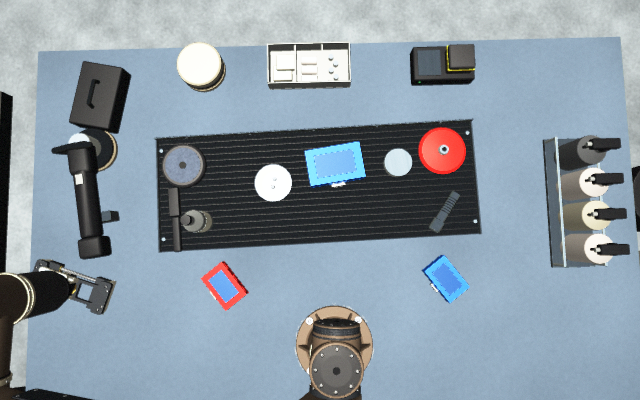

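View pics/scene0.png

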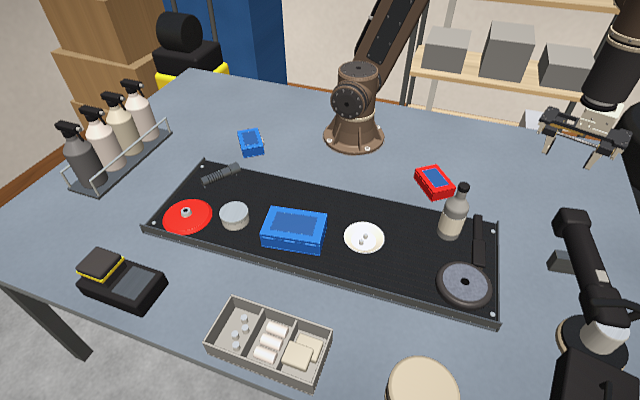

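The large blue case is at about (335,163) in the top view. The dish is to its left at (272,183), the tin to its right at (398,162), and the upstand runs along the ledge's far edge from (157,138) to (472,120). Next I'll move above the case for a wrist view.

```bash
cat > h.py <<'E'
from plant import bot
import numpy as np, cv2
from scipy.spatial.transform import Rotation as R
def ori(yaw=0., tilt=0.):
    """tool x toward yaw, tool z down; tilt leans the fingers forward (body back to the robot)"""
    z=np.array([np.sin(tilt),0,-np.cos(tilt)]); x=np.array([np.cos(tilt),0,np.sin(tilt)])
    return (R.from_euler('z',yaw)*R.from_matrix(np.c_[x,np.cross(z,x),z])).as_quat()
def T_wrist():
    s=bot.read_state(); T=np.eye(4); T[:3,:3]=R.from_quat(s['eef_rot']).as_matrix(); T[:3,3]=s['tcp_pos']
    return T@bot.get_calibration('wrist')['T_tool_cam']
def pix2z(name,px,z,T=None):
    c=bot.get_calibration(name)
    if T is None: T=np.linalg.inv(c['view'])
    px=np.atleast_2d(px).astype(float)
    d=np.c_[(px[:,0]-c['cx'])/c['fx'],-(px[:,1]-c['cy'])/c['fy'],-np.ones(len(px))]@T[:3,:3].T
    return T[:3,3]+d*((z-T[2,3])/d[:,2])[:,None]
def shot(name,fn,crop=None,s=1):
    T=T_wrist() if name=='wrist' else None
    im=bot.camera(name)[:,:,::-1]
    if T is not None: np.save(f'pics/{fn}.npy',T)
    if crop: im=im[crop[1]:crop[3],crop[0]:crop[2]]
    cv2.imwrite(f'pics/{fn}.png',cv2.resize(im,None,fx=s,fy=s,interpolation=cv2.INTER_CUBIC)); 
def st():
    s=bot.read_state(); print(round(s['t'],2),s['tcp_pos'].round(1),'F',s['contact_force'].round(1),'w',round(s['width'],1)); return s
E
python3 - <<'E'
from h import *
p=pix2z('top',[[308,187],[365,178],[305,149],[361,143]],60); print(p.round(0))
print('ends',pix2z('top',[[157,138],[472,120]],38).round(0))
c=p.mean(0); 
for x in (c[0]-100,c[0]-60):
    try: bot.move_ptp([x,c[1],330],ori(0)); break
    except bot.Unreachable: print('unr',x)
st(); print(bot.read_state()['joint_pos'].round(2)); shot('wrist','w1',s=1.25)
E
```

```text
[[ 478.   68.   60.]
 [ 502. -106.   60.]
 [ 595.   75.   60.]
 [ 610.  -97.   60.]]
ends [[ 645.  538.   38.]
 [ 679. -446.   38.]]
2.58 [446.6 -14.6 329.8] F [ 0.6 -0.2 -0. ] w 87.8
[ 0.41 -0.08 -0.28 -0.   -1.37  1.16]
```

View pics/w1.png

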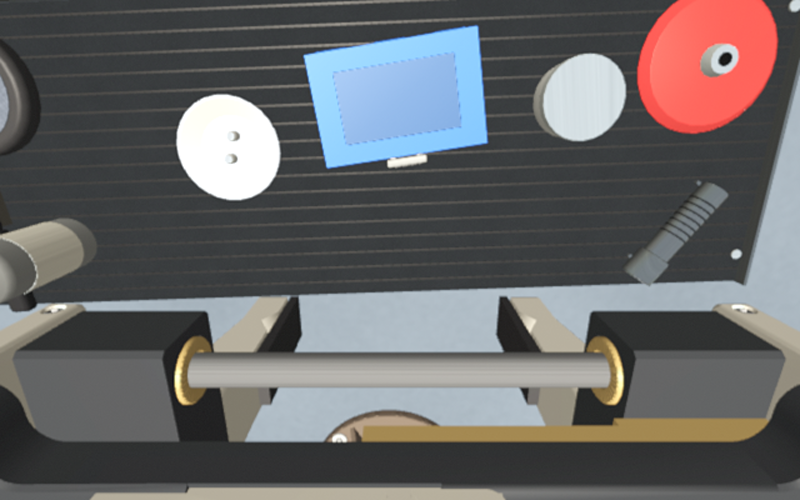

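The wrist view shows the case lid with corners at about (327,168), (487,144), (478,26) and (305,55). The catch is at (407,161), and the ledge's front edge runs (95,300) to (740,281).

```bash
python3 - <<'E'
from h import *
T=np.load('pics/w1.npy')
p=pix2z('wrist',np.array([[327,168],[487,144],[478,26],[305,55]])/1.25,66,T); print(p.round(1), p.mean(0).round(1))
for a,b in((0,1),(3,2)): d=p[a]-p[b]; print('yaw',np.arctan2(-d[0],d[1]).round(3),np.linalg.norm(d).round(1))
print('catch',pix2z('wrist',np.array([[407,162]])/1.25,44,T).round(1))
e=pix2z('wrist',np.array([[95,300],[740,281]])/1.25,8,T);d=e[0]-e[1];print('ledge',e.round(1),np.arctan2(-d[0],d[1]).round(4))
# closer view that includes the upstand
bot.move_ptp([500,-10,330],ori(0.03)); st(); shot('wrist','w2',s=1.25)
E
```

```text
[[ 481.5   60.2   66. ]
 [ 506.3 -107.2   66. ]
 [ 615.4  -90.9   66. ]
 [ 590.    75.8   66. ]] [548.3 -15.5  66. ]
yaw 0.147 169.2
yaw 0.151 168.6
catch [[485.6 -24.8  44. ]]
ledge [[ 299.9  390.2    8. ]
 [ 328.8 -464.9    8. ]] 0.0337
2.96 [500.9  -9.5 328.8] F [-0.8 -0.7 -1.1] w 88.1
```

View pics/w2.png

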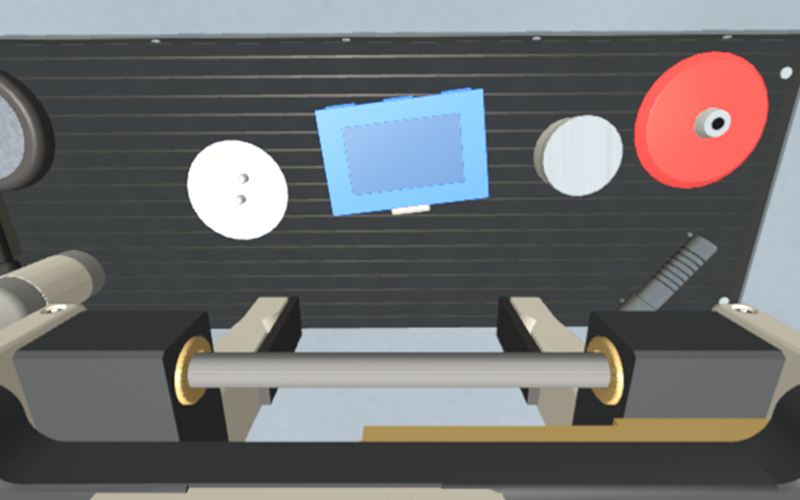

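The upstand's top edge runs (20,38) to (780,34), and there is clear mat between it and the case. The open fingers straddle the catch, so I'll push with both on the front wall and turn to the upstand's yaw as I go.

```bash
cat > push.py <<'E'
from h import *
T=np.load('pics/w2.npy')
u=pix2z('wrist',np.array([[20,38],[780,34]])/1.25,38,T); d=u[0]-u[1]; yu=np.arctan2(-d[0],d[1]); print('upstand',u.round(1),'yaw',yu.round(4))
p=pix2z('wrist',np.array([[335,215],[488,197],[483,90],[316,112]])/1.25,66,T); print(p.round(1),p.mean(0).round(1))
E
python3 push.py; python3 - <<'E'
from h import *
yc,yu=0.149,0.034; c=np.array([548.3,-15.5])
ax=lambda y:np.array([np.cos(y),np.sin(y)])
off=55+8.3
s=c-ax(yc)*(off+22)
bot.move_ptp([*s,120],ori(yc,.5)); bot.line_to([*s,22],120)
f0=bot.read_state()['contact_force']; st()
g=c-ax(yc)*off
bot.line_to([*g,22],40); st()
# rotate while moving 25 mm forward
for k in range(1,6):
    y=yc+(yu-yc)*k/5; cc=c+ax(yu)*5*k
    bot.line_to([*(cc-ax(y)*off),22],40,ori(y,.5)); st()
print((bot.read_state()['contact_force']-f0).round(2), bot.read_state()['moment'].round(2))
E
```

```text
upstand [[ 651.2  381.1   38. ]
 [ 679.1 -394.1   38. ]] yaw 0.036
[[ 482.5   58.4   66. ]
 [ 507.5 -106.8   66. ]
 [ 614.6  -91.    66. ]
 [ 588.7   75.7   66. ]] [548.3 -15.9  66. ]Traceback (most recent call last):
  File "<stdin>", line 6, in <module>
plant.Unreachable: the arm cannot take that pose within its joint ranges
```

```bash
python3 - <<'E'
from h import *
fl=lambda q:(R.from_quat(q)*R.from_euler('z',np.pi)).as_quat()
for pos in ([465,-28,120],[465,-28,22],[530,-18,25],[550,-18,75],[640,-15,140]):
    for t in (0,.2,.35,.5,.7,.9,1.2,1.5):
        r=[]
        for q in (ori(.1,t),fl(ori(.1,t))):
            j=bot.solve_ik(pos,q); r.append(None if j is None else np.round(j,2).tolist())
        print(pos,t,*r)
E
```

```text
[465, -28, 120] 0 [0.36, 0.12, -0.58, 0.0, -0.87, 1.31] [0.36, 0.12, -0.58, 0.0, -0.87, -1.84]
[465, -28, 120] 0.2 [0.42, -0.01, -0.78, 0.11, -0.61, 1.17] [0.42, -0.01, -0.78, 0.11, -0.61, -1.97]
[465, -28, 120] 0.35 [0.44, -0.09, -0.98, 0.33, -0.36, 0.93] [0.44, -0.09, -0.98, 0.33, -0.36, -2.21]
[465, -28, 120] 0.5 None None
[465, -28, 120] 0.7 None None
[465, -28, 120] 0.9 [-0.27, -0.09, -0.78, -1.52, -0.29, -2.96] [-0.27, -0.09, -0.78, -1.52, -0.29, 0.18]
[465, -28, 120] 1.2 None None
[465, -28, 120] 1.5 None None
[465, -28, 22] 0 [0.36, 0.27, -0.69, 0.0, -0.61, 1.31] [0.36, 0.27, -0.69, -0.0, -0.61, -1.84]
[465, -28, 22] 0.2 [0.41, 0.17, -0.95, 0.23, -0.26, 1.05] [0.41, 0.17, -0.95, 0.23, -0.26, -2.09]
[465, -28, 22] 0.35 None None
[465, -28, 22] 0.5 None None
[465, -28, 22] 0.7 [-0.24, 0.15, -0.75, -1.58, -0.21, -2.88] [-0.24, 0.15, -0.75, -1.58, -0.21, 0.27]
[465, -28, 22] 0.9 [-0.88, 0.47, -1.0, -2.09, -0.85, -1.68] [-0.88, 0.47, -1.0, -2.09, -0.85, 1.46]
[465, -28, 22] 1.2 None None
[465, -28, 22] 1.5 [-1.09, 1.72, -0.92, -1.83, -1.87, -0.56] [-1.09, 1.72, -0.92, -1.83, -1.87
[... 1117 characters left out ...]
0.97] [-0.86, 1.32, -0.96, -2.1, -1.89, 2.17]
[640, -15, 140] 0 [0.28, 0.37, -0.18, 0.0, -1.02, 1.39] [0.28, 0.37, -0.18, 0.0, -1.02, -1.75]
[640, -15, 140] 0.2 [0.31, 0.26, -0.38, 0.06, -0.73, 1.32] [0.31, 0.26, -0.38, 0.06, -0.73, -1.82]
[640, -15, 140] 0.35 [0.32, 0.19, -0.56, 0.17, -0.48, 1.21] [0.32, 0.19, -0.56, 0.17, -0.48, -1.93]
[640, -15, 140] 0.5 [0.18, 0.13, -0.91, 0.92, -0.05, 0.58] [0.18, 0.13, -0.91, 0.92, -0.05, -2.56]
[640, -15, 140] 0.7 None None
[640, -15, 140] 0.9 None None
[640, -15, 140] 1.2 [-0.6, 0.37, -0.79, -2.27, -0.91, -1.91] [-0.6, 0.37, -0.79, -2.27, -0.91, 1.23]
[640, -15, 140] 1.5 [-0.71, 0.84, -0.9, -2.33, -1.61, -1.45] [-0.71, 0.84, -0.9, -2.33, -1.61, 1.69]
```

Tilting well forward needs the other wrist branch, so I'll push and press at a tilt of 0.2, which is reachable.

```bash
python3 - <<'E'
from h import *
yc,yu,t=0.149,0.035,.18; c=np.array([548.3,-15.7])
ax=lambda y:np.array([np.cos(y),np.sin(y)])
off=64.5
s=c-ax(yc)*(off+18)
bot.move_ptp([*s,150],ori(yc,t)); bot.line_to([*s,24],150)
s0=bot.read_state(); f0=s0['contact_force']; m0=s0['moment']; st()
g=c-ax(yc)*(off+3)
bot.line_to([*g,24],40)
for k in range(0,6):
    y=yc+(yu-yc)*k/5; cc=c+ax(yu)*5*k
    bot.line_to([*(cc-ax(y)*off),24],40,ori(y,t)); 
    s=bot.read_state(); print(s['tcp_pos'].round(1),(s['contact_force']-f0).round(1),(s['moment']-m0).round(2))
shot('wrist','w3',s=1.25)
E
```

```text
4.77 [467.6 -27.6  24.7] F [-0.4 -0.7  0.7] w 87.6
[484.5 -25.3  23.9] [ 0.5  0.5 -0.9] [-0.01 -0.01  0.01]
[488.8 -23.9  23.7] [-1.6  0.7 -0.9] [-0.25  0.46 -0.09]
[493.9 -22.1  23.9] [-1.1 -0.1 -2.3] [-0.29  0.49 -0.13]
[499.  -20.4  24. ] [-1.   0.7 -1.6] [-0.23  0.41 -0.02]
[504.  -18.7  24. ] [-0.4  0.2 -1.2] [-0.18  0.44 -0.02]
[508.9 -17.   24. ] [-1.5 -0.5 -1.3] [-0.22  0.38 -0.11]
```

View pics/w3.png

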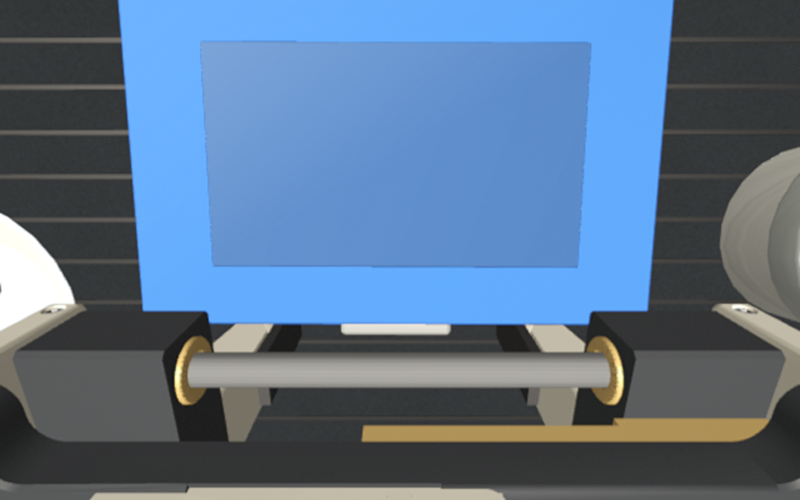

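The case is square to the fingers: the lid's front edge runs level at row 322, with the catch centred at (396,328). I'll carry on to the upstand, watching the force.

```bash
python3 - <<'E'
from h import *
u=np.array([np.cos(.035),np.sin(.035),0])
p=bot.read_state()['tcp_pos'].copy(); p[2]=24; p=p-0
f0=np.array([-.4,-.7,.7]); tgt=p+30*u
bot.line_to(tgt,45,ori(.035,.18)); st()
for k in range(20):
    tgt=tgt+1.5*u; bot.line_to(tgt,25); s=bot.read_state(); f=(s['contact_force']-f0)
    print(round(30+1.5*(k+1),1),(s['tcp_pos']-p)[0].round(1),f.round(1),s['moment'].round(2))
    if f[0]<-11: break
bot.pause(.3); st(); shot('wrist','w4',s=1.25); np.save('tgt.npy',tgt); shot('top','t4',(240,100,440,225),4)
E
```

```text
7.79 [539.5 -15.7  24.3] F [ 0.6 -0.4 -0.2] w 87.7
31.5 31.2 [-3.3  0.9  2.5] [0.3  1.72 0.15]
33.0 32.3 [-4.4  1.9  3.1] [0.22 2.14 0.11]
34.5 33.6 [-4.1  0.9  3.2] [-0.03  2.14 -0.02]
36.0 35.1 [-4.4 -0.3  2.7] [-0.39  2.19 -0.05]
37.5 36.2 [-6.6  0.9  4.7] [-0.21  2.8   0.02]
39.0 36.4 [-12.5   1.4   8.4] [0.65 4.48 0.41]
9.59 [545.2 -16.6  23.4] F [-12.    0.9   9. ] w 87.5
```

View pics/w4.png

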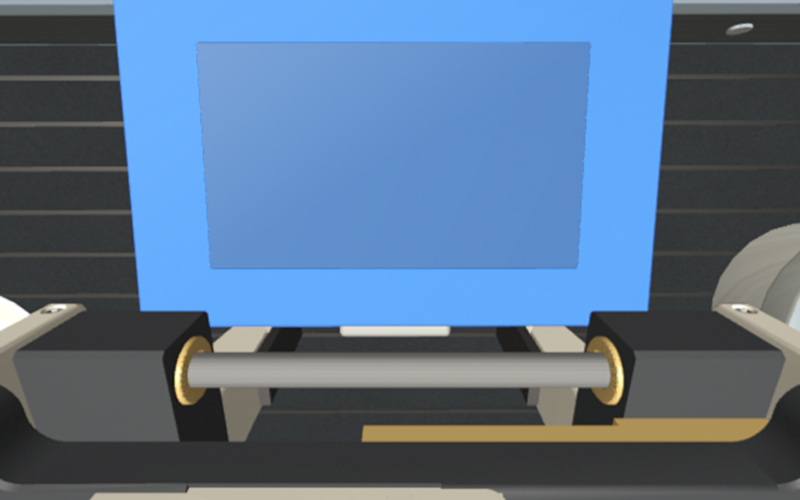

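The force jumped to about 12 N with no further travel, so the case is seated. The wrist view agrees, with its lid edge level. I'll back off and check how flat it sits from above.

```bash
python3 - <<'E'
from h import *
u=np.array([np.cos(.035),np.sin(.035),0])
p=bot.read_state()['tcp_pos']
bot.line_to(p-40*u,120); bot.line_to(p-40*u+[0,0,280],250); st(); shot('wrist','w5',(80,0,560,300),1.66)
bot.move_gripper(0,20); st()
E
```

```text
11.47 [504.7 -18.1 301.9] F [-0.6 -0.7 -0.3] w 87.5
12.94 [505.3 -18.  303.4] F [ 1.1 -0.3 -0.7] w 0.5
```

View pics/w5.png

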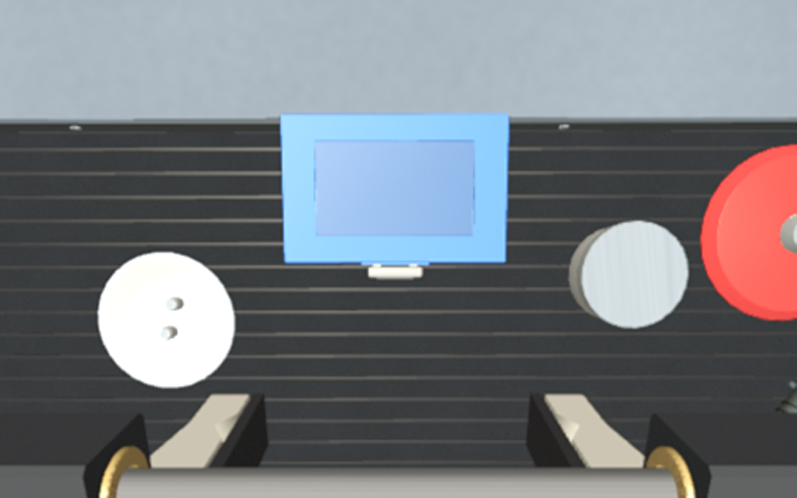

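The case sits flush and parallel to the upstand: rear corners at (281,115) and (508,115), front corners at (286,262) and (506,262), catch at (395,271). Next is the catch press.

```bash
python3 - <<'E'
from h import *
T=np.load('pics/w5.npy'); k=lambda a:np.array(a,float)/[797/480,1.66]+[80,0]
p=pix2z('wrist',k([[286,262],[506,262],[508,115],[281,115]]),66,T); print(p.round(1),p.mean(0).round(1))
for a,b in((0,1),(3,2)): d=p[a]-p[b]; print('yaw',np.arctan2(-d[0],d[1]).round(3))
c=p.mean(0)[:2]
cat=pix2z('wrist',k([[395,272]]),44,T)[0]; print('catch',cat.round(1))
u=np.array([np.cos(.035),np.sin(.035),0]); n=np.array([-u[1],u[0],0])
# lateral from mean of catch and case estimates
lat=((np.r_[c,0]@n)+(cat@n))/2; print('lat',np.r_[c,0]@n,cat@n)
face=545.2+9.3-12    # x of catch face near y=-16 from the push contact
d0=np.array([face,-16.6,0])@u
P=lambda d,z: d*u+lat*n+np.array([0,0,z])
np.save('geo.npy',[d0,lat])
bot.move_ptp(P(d0-40,140),ori(.035,.2)); bot.line_to(P(d0-40,34),150); bot.line_to(P(d0-9.3-5,34),60)
f0=bot.read_state()['contact_force']; st()
for i in range(26):
    q=P(d0-14.3+i,34); bot.line_to(q,20); s=bot.read_state(); f=(s['contact_force']-f0)@u
    print(i-5,((s['tcp_pos']@u)-d0+9.3).round(1),f.round(1),(s['contact_force']-f0).round(1)[2])
    if f<-15: break
bot.pause(.2); st(); shot('scene','s6',(200,130,400,280),4); shot('wrist','w6')
E
```

```text
[[ 552.2   68.    66. ]
 [ 558.3 -101.3   66. ]
 [ 666.6  -95.9   66. ]
 [ 660.5   72.6   66. ]] [609.4 -14.2  66. ]
yaw 0.036
yaw 0.036
catch [547.  -16.2  44. ]
lat -35.50628314623046 -35.28109828376115
15.07 [528.1 -17.1  33.7] F [-0.3 -0.4 -0.2] w 0.7
-5 -5.3 0.4 0.3
-4 -3.9 0.4 -0.6
-3 -2.9 0.4 0.6
-2 -1.9 1.2 0.5
-1 -0.9 0.2 -0.4
0 -0.1 -0.9 1.0
1 0.6 -2.8 1.2
2 1.6 -3.9 1.8
3 2.6 -4.3 2.2
4 3.6 -4.5 2.3
5 4.5 -5.8 4.0
6 5.3 -5.8 4.6
7 6.2 -6.4 5.3
8 7.1 -8.1 5.4
9 8.0 -8.0 6.4
10 8.2 -11.1 8.4
11 8.3 -13.9 9.4
12 8.4 -18.1 12.9
19.77 [541.6 -17.3  33. ] F [-19.3   7.2  11.9] w 0.5
```

View pics/s6.png

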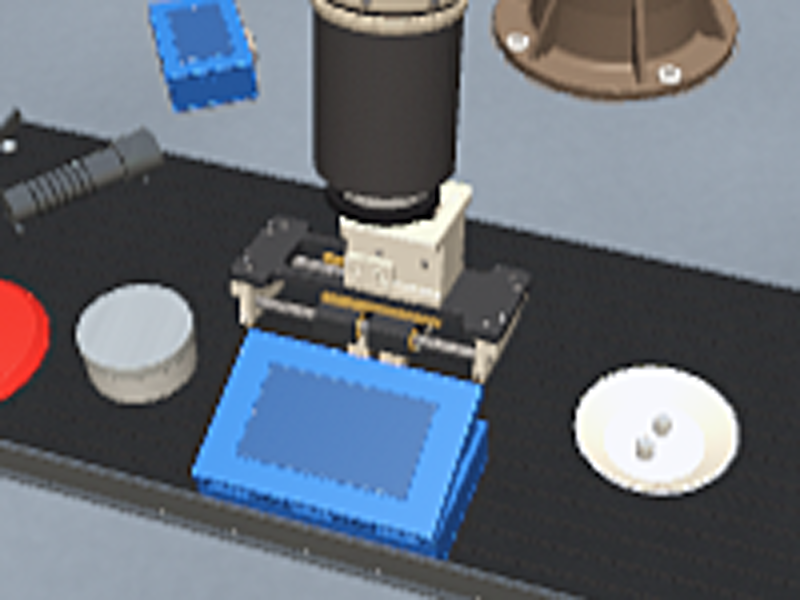

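The catch went fully in (8.3 mm of travel, then a hard stop), and the scene view shows the lid popped up. Next I back off and look for arm poses with the hand tilted well forward, so the fingers can get under the lid.

```bash
cat > lid.py <<'E'
from h import *
d0,lat0=np.load('geo.npy'); u=np.array([np.cos(.035),np.sin(.035),0]); n=np.array([-u[1],u[0],0])
hd=d0+122
def P(r,phi,lat): return (hd-r*np.cos(phi))*u+(lat0+lat)*n+np.array([0,0,52+r*np.sin(phi)])
path=[(150,.11),(92,.18),(90,.3),(88,.5),(85,.75),(82,1.0),(80,1.25),(78,1.45),(75,1.6),(72,1.72)]
E
python3 - <<'E'
from lid import *
p=bot.read_state()['tcp_pos']; bot.line_to(p-45*u,120); bot.line_to(p-45*u+[0,0,130],250); st()
for lat in (-35,0,35):
  for yaw in np.arange(-.6,.61,.2):
    for t in (.8,.95,1.1,1.25,1.4):
      js=[bot.solve_ik(P(r,ph,lat),ori(yaw,t)) for r,ph in path]
      ok=[j is not None for j in js]
      if all(ok): 
        js=np.array(js); print(lat,yaw.round(1),t,'jump',np.abs(np.diff(js,axis=0)).max().round(2),js[0].round(2),js[-1].round(2))
E
```

```text
21.09 [497.4 -18.6 163.4] F [-1.4  0.4 -0.5] w 0.4
-35 0.0 0.95 jump 0.16 [-0.73  0.27 -0.9  -2.12 -0.69 -2.  ] [-0.28  0.23 -0.48 -1.88 -0.24 -2.66]
-35 0.2 0.95 jump 0.13 [-0.66  0.26 -0.76 -1.8  -0.69 -2.26] [-0.28  0.25 -0.43 -1.56 -0.38 -2.86]
-35 0.2 1.1 jump 0.13 [-0.88  0.48 -0.86 -1.94 -1.   -1.81] [-0.51  0.34 -0.54 -1.95 -0.68 -2.29]
-35 0.2 1.25 jump 0.14 [-1.01  0.78 -0.91 -1.97 -1.29 -1.46] [-0.64  0.48 -0.64 -2.12 -0.98 -1.97]
-35 0.2 1.4 jump 0.17 [-1.05  1.05 -0.9  -1.93 -1.53 -1.22] [-0.71  0.66 -0.7  -2.19 -1.27 -1.75]
-35 0.4 0.95 jump 0.1 [-0.63  0.29 -0.65 -1.56 -0.77 -2.38] [-0.33  0.29 -0.36 -1.4  -0.58 -2.87]
-35 0.4 1.1 jump 0.11 [-0.81  0.45 -0.7  -1.69 -1.   -2.04] [-0.5   0.37 -0.42 -1.68 -0.78 -2.47]
-35 0.4 1.25 jump 0.11 [-0.93  0.65 -0.73 -1.75 -1.21 -1.77] [-0.63  0.49 -0.49 -1.85 -1.01 -2.17]
-35 0.4 1.4 jump 0.11 [-0.99  0.85 -0.73 -1.76 -1.4  -1.56] [-0.7   0.63 -0.52 -1.94 -1.23 -1.96]
-35 0.6 0.95 jump 0.09 [-0.61  0.34 -0.55 -1.38 -0.88 -2.44] [-0.37  0.35 -0.28 -1.28 -0.77 -2.84]
-35 0.6 1.1 jump 0.09 [-0.75  0.46 -0.57 -1.5  -1.06 -2.17] [-0.
[... 1757 characters left out ...]
  -1.48 -0.48 -2.87]
35 0.4 1.1 jump 0.11 [-0.73  0.46 -0.81 -1.85 -1.   -1.89] [-0.41  0.35 -0.49 -1.81 -0.72 -2.39]
35 0.4 1.25 jump 0.14 [-0.86  0.72 -0.85 -1.89 -1.25 -1.56] [-0.54  0.48 -0.57 -1.98 -0.99 -2.07]
35 0.4 1.4 jump 0.16 [-0.91  0.97 -0.85 -1.87 -1.47 -1.33] [-0.61  0.64 -0.62 -2.06 -1.24 -1.85]
35 0.6 0.95 jump 0.1 [-0.49  0.3  -0.63 -1.5  -0.81 -2.4 ] [-0.25  0.31 -0.33 -1.34 -0.68 -2.85]
35 0.6 1.1 jump 0.09 [-0.66  0.45 -0.67 -1.62 -1.02 -2.08] [-0.4   0.39 -0.38 -1.58 -0.85 -2.51]
35 0.6 1.25 jump 0.1 [-0.78  0.63 -0.69 -1.68 -1.21 -1.83] [-0.52  0.5  -0.42 -1.73 -1.05 -2.25]
35 0.6 1.4 jump 0.11 [-0.83  0.82 -0.68 -1.7  -1.39 -1.64] [-0.59  0.63 -0.45 -1.83 -1.24 -2.05]
```

```bash
python3 - <<'E'
from lid import *
p=bot.read_state()['tcp_pos']; bot.line_to(p+[0,0,190],300)
L,q=-38,ori(.2,1.1)
A=P(150,.11,L); hi=A-40*u+[0,0,200]
for h in (hi,hi-[0,0,60],hi-[0,0,120],A): print(bot.solve_ik(h,q))
bot.move_ptp(hi,q); st(); 
bot.line_to(A,150); st(); shot('scene','s7',(200,130,400,280),4); shot('wrist','w7',s=1.25)
E
```

```text
[ 0.16995195 -0.41674465 -0.85592287 -0.70007016 -0.04157058  2.28407358]
[-0.62463638 -0.15506142 -0.73226114 -1.49455625 -0.71593213 -2.78634183]
[-0.80573503  0.07096823 -0.80965156 -1.67563818 -0.8584494  -2.36096432]
[-0.88629566  0.47791378 -0.8523046  -1.92881735 -1.00103056 -1.82388721]
22.95 [477.3 -56.4 268.7] F [0.8 0.6 0.3] w 0.4Traceback (most recent call last):
  File "<stdin>", line 7, in <module>
plant.Unreachable: the arm cannot follow that straight line within its joint ranges
```

```bash
python3 - <<'E'
from lid import *
L,q=-38,ori(.2,1.1)
A=P(150,.11,L); h=A-40*u+[0,0,100]
j=bot.solve_ik(h,q); print(j)
assert j[5]<0
bot.move_joints(j); st()
bot.line_to(A,120); st(); shot('scene','s7',(200,130,400,280),4); shot('wrist','w7',s=1.25)
E
```

```text
[-0.75009936 -0.01257962 -0.7833366  -1.62000767 -0.81227242 -2.50475854]
26.91 [476.8 -56.7 168.5] F [0.2 0.3 0.3] w 0.5
27.96 [516.7 -55.3  68.8] F [ 0.4  0.  -0.5] w 0.2
```

View pics/w7.png

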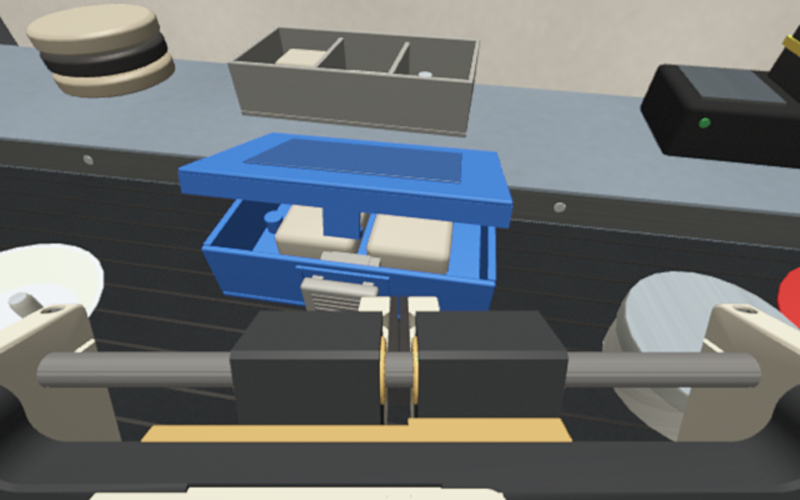

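The view shows the lid sprung up and the keeper at (340,220). The fingertip at (400,300) is clear to its right, so I'll insert and swing the lid.

```bash
python3 - <<'E'
from lid import *
L=-38; f0=bot.read_state()['contact_force']
for i,(r,ph) in enumerate(path[1:]):
    bot.line_to(P(r,ph,L),50); s=bot.read_state(); f=s['contact_force']-f0
    print(r,ph,s['tcp_pos'].round(1),f.round(1))
    if np.linalg.norm(f)>10: print('STOP'); break
shot('scene','s8',(200,130,400,280),4); st()
E
```

```text
92 0.18 [575.  -53.3  68.4] [-0.5  0.1 -1.3]
90 0.3 [579.8 -53.1  78.9] [-0.3  0.1 -0.9]
88 0.5 [588.4 -52.6  94. ] [-0.3  0.3 -0.9]
85 0.75 [603.3 -52.  109.7] [-0.4 -0.1 -1.5]
82 1.0 [621.3 -51.4 120.9] [-0.9  0.3 -0.5]
80 1.25 [640.6 -50.7 128. ] [-0.1 -0.2 -1.3]
78 1.45 [656.5 -50.3 129.3] [-0.4  2.  -0.9]
75 1.6 [668.1 -50.  126.7] [-0.1  0.9 -1. ]
72 1.72 [676.6 -49.7 122.8] [-0.1 -0.5 -0.9]
33.21 [676.4 -49.7 122.9] F [-0.3  0.2  0.3] w 0.6
```

View pics/s8.png

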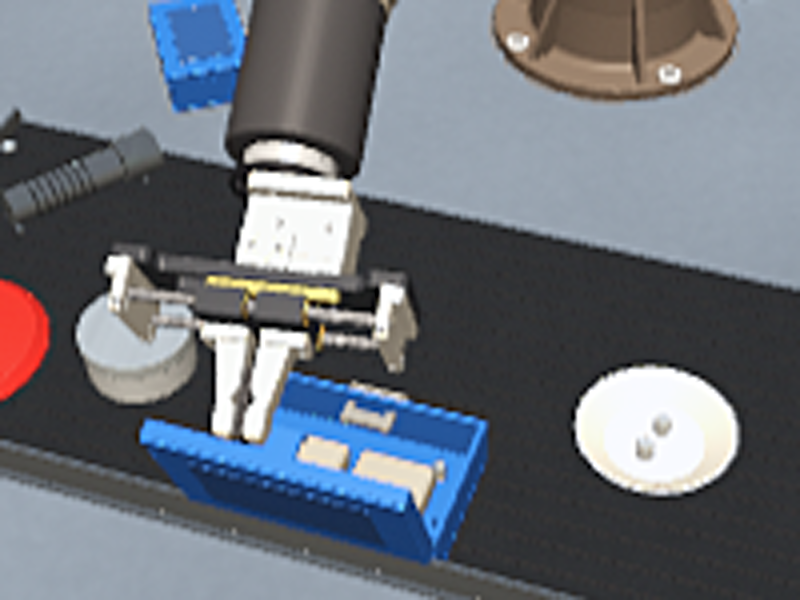

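The lid stands open past upright, leaning over the upstand. I'll withdraw straight back and up and do the final check.

```bash
python3 - <<'E'
from lid import *
p=bot.read_state()['tcp_pos']
bot.line_to(p-100*u+[0,0,25],120)
for t in ([-150,0,80],[-170,0,60],[-120,0,60]):
    try: bot.line_to(p+np.array(t),150); break
    except bot.Unreachable: pass
bot.pause(.8); st(); shot('wrist','w9',s=1); shot('scene','s9',(130,110,530,340),2)
a=cv2.imread('pics/w9.png'); b=cv2.imread('pics/s9.png'); b=cv2.resize(b,(640,368)); cv2.imwrite('pics/f9.png',cv2.resize(np.vstack([a[:232],b]),(640,600)))
E
```

```text
35.67 [526.4 -49.7 203. ] F [0.1 0.1 0. ] w 0.6
```

View pics/f9.png

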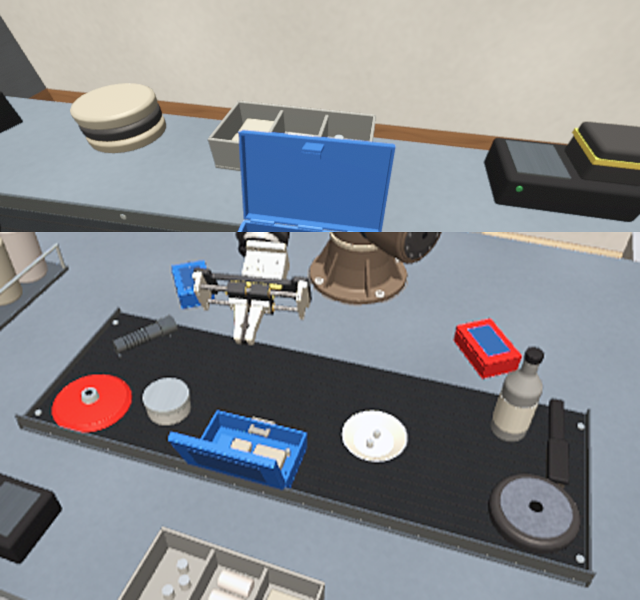

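The lid stays open and the bystanders haven't moved. One last look, from above, to confirm the case is still flat against the upstand.

```bash
python3 - <<'E'
from lid import *
h=bot.read_state()['tcp_pos']
for t in ([0,120,0],[-30,90,0],[-60,0,60],[-60,-80,40]):
    try: bot.line_to(h+np.array(t),200); break
    except bot.Unreachable: pass
st(); shot('top','t10',(260,110,420,220),5)
E
```

```text
36.52 [526.4  70.1 203. ] F [ 0.4 -0.   0.6] w 0.4
```

View pics/t10.png

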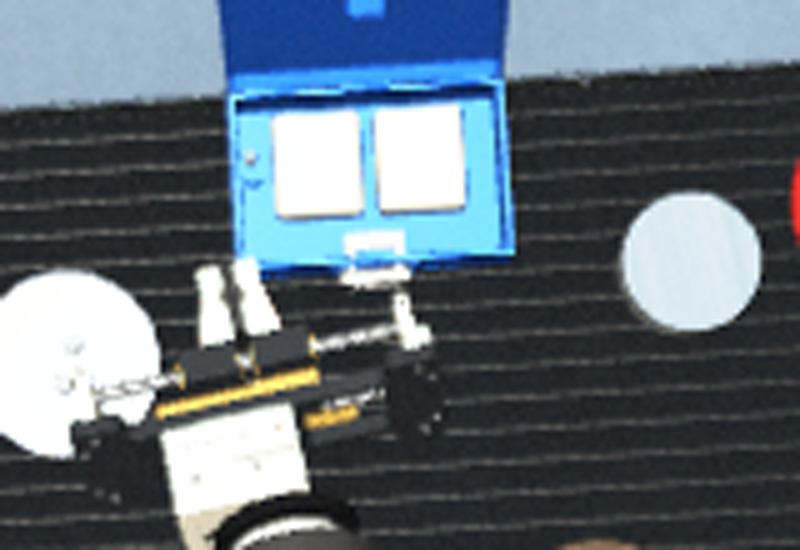

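The front edge of the case (slope −0.054) is parallel to the upstand (−0.053), and its rear is on the upstand line. The tool is touching nothing, so I'm handing in.

```bash
python3 -c "
from plant import bot
print(bot.close_job(), bot.read_state()['t'])"
```

```text
the job is handed in; nothing more can be done
the job is handed in; nothing more can be done
```

The clay bar case is open against the upstand and the job is handed in. My last clock reading was 36.5 s, just before handing in.

- **Sliding back:** I pushed the larger blue case with the open fingers either side of the catch. At the upstand the force jumped to about 12 N with no further travel.
- **Catch:** With the case braced there, I pressed the catch with closed fingers. It went in the full 8 mm to its hard stop, peaking at about 19 N along the push. The lid sprang up and I backed off.
- **Lid:** I swung the lid back past upright from underneath, to the right of its keeper, with no more than about 2 N on the tool.

**Last checks:** All of these passed.
- The lid stayed wide open by itself after I withdrew.
- The case's front edge was parallel to the upstand in the top view (slope −0.054 against −0.053), and its rear was on the upstand line.
- The bystanders looked unmoved.
- The tool touched nothing.

**What didn't go to plan:**
- Three moves were refused as unreachable before anything moved, and I replanned the two that mattered; the third was a fallback during the withdrawal or the final sidestep.
- The push and the press also put a downward load of about 9 to 13 N on the case, which I put down to friction. It is well under the limits.

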